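# Back off the knurled vice knob two turns and slide the freed mount onto the cork rest

### The arm

A 6-joint arm with a two-finger parallel gripper is mounted at the origin on a cart in front of the work surface, level with it; the furniture and walls round the work are solid. World frame = base frame: x ahead of the robot, y to its left, z up, the work surface at z = 0. Lengths are in mm, angles in rad, forces in N, time in s.
With the tool pointing down it reaches from about 275 to 850 mm from the base axis. Payload 5.2 kg.
Tool frame: the origin (TCP) lies at the very end of the fingers, on their centre line; the grasp point (between the pads) lies 19 mm behind it (ctrl.grip_depth is the z of the grasp point in the tool frame, in mm); z points along the fingers, x is the direction in which the jaws open and shut, and the axes are right-handed (so a half turn about z gives the same grasp; the last joint's range is limited). The gripper opens to 85 mm and grips with 20 to 120 N. Pads are 22 mm wide; open, the fingers measure 114 mm over their backs; the gripper's body (76 mm by 85 mm) begins 54 mm behind the grasp point. The pads swing forward as they close: fully open they stand 13 mm farther back than shut.
Start: joints at [-1.459, 0.259, 1.535, -0, 1.348, -0.203], TCP at [170.315, -522.97, 231.31] pointing down, gripper open.
Joint ranges: [-3.14, 3.14], [-0.91, 2.08], [0.19, 2.58], [-1.22, 4.36], [0.22, 2.71], [-3.12, 3.12]. Speed limits (rad/s): [2.57, 2.57, 3.14, 3.14, 3.14, 3.14].

### API

Orientations are given as a 3x3 rotation matrix whose columns are the frame's x, y, z axes.
In Python, from cell import ctrl, solver, grab_frame, camera_info, ticket gives the robot as it stands. Calls block until the motion is done:
- ctrl.move_to(position, orientation): joint-space move of the TCP to a pose.
- ctrl.servo_line(position, orientation=None, vel=150, force_limit=None): straight line of the TCP; orientation=None keeps the orientation; vel is the mean speed in mm/s. With force_limit (N) it stops when the force on the tool has changed by that much, and returns True; else False.
- ctrl.goto_joints(angles): joint-space move.
- ctrl.gripper_to(opening, strength=None): opening from 0.0 (shut) to 1.0 (fully open); strength is the grip in N (None keeps the last); returns when the fingers have stopped.
- ctrl.hold(seconds).
- solver.inverse_kinematics(position, orientation): joint angles nearest the present ones, or None.
- ctrl.sense(): the state.
- grab_frame(name): name is "scene" or "top" or "wrist"; returns (picture, depth): 420x560x3 uint8, red, green, blue; 420x560 float32, mm along the optical axis (not along the pixel's ray), 0 where there is no reading.
- camera_info(name): a dict with "fx", "fy", "cx", "cy" (pixels), "rvec" (rotation vector, rad) and "tvec" (3), from world to camera coordinates, as OpenCV has them. Camera axes: x right, y down, z forward; pixel columns grow to the right and rows downward; lengths in mm; the calibration is good to about 2 mm. A picture is of the moment at which its call begins: read the wrist's pose just before it. camera_info takes no time and is no camera call; for the wrist camera it gives the pose at the moment of the call.
A pose or a line that the arm cannot do raises ctrl.MotionError and nothing moves.
- ticket.finish_job(): hands the job in, once; it reports no verdict.
The state is a dict: "time": time; "qpos": joint angles; "qvel": joint speeds; "tau": joint torques, N m; "tcp_pos": TCP position; "tcp_rot": TCP orientation; "contact_force": force on the tool from outside, world axes, zero at the start; "torque": the same for the moment, N m; "gripper_width": opening from 0.0 (shut) to 1.0 (fully open).
Only numpy, scipy, OpenCV 4.12 (cv2) and the standard library are available. Lean on these libraries where they do the work, as an engineer would, in place of code of your own. Each camera call takes 0.05 s, during which the arm holds its last target.

### The job

A black round specimen mount is clamped in the small V-jaw vice that has a knurled knob and a cork patch on its bed. Roll a fingertip across the rim of the vice's knurled knob to loosen it by two full turns, anticlockwise seen from the knob end, so that the jaw opens just enough and the next mount clamps with the same two turns; then gently push the mount sideways along the bed with a fingertip until it rests wholly on the cork patch. Pinch and lift nothing, keep the mount flat on the bed, and leave the things lying around the vice alone.

Things in the scene. Friction and masses are not known exactly. Their poses are not given: they have to be found in the camera images.
- vice: Fixed metal vice; origin on the table under the jaws' centre. -x: to the knob (robot side); -y: along the bed to the cork; z up. Bed top 8 mm above the table, x -72..+40, y -107..+35 mm. Fixed jaw/fence: face at x +20, y -103..+29, 18 mm high. Bearing block: x -70..-58, y -25..+25, 38 mm high. Stop lip ends the bed: inner face y -103, 13 mm high. Heights are above the table; all under 45 mm.
- vice_knob (a joint): Turn of the knurled knob, rad: 0 = fully tight (starts at 0.05 to 0.3), grows as it loosens, 6.28 a turn, ends at 25. Loosening is anticlockwise seen from the knob end: the top of the rim moves to the vice's +y (the robot's left). Each turn opens the jaw 3 mm. It stays where left; turning takes about 2.6 N along the rim, driven by the fingertip's friction (slips if pressed too lightly).
- knob_axis (a point): Centre of the knob: a knurled dark steel drum 39 mm in diameter, 24 mm long, axis level along the vice's x, 88 mm in front of the vice's origin, 25 mm above the table (top of the rim at 44.5 mm). White index lines on its end face and shoulders stand at the top when fully tight; a red witness line is on the bearing block behind. This point does not turn.
- v_jaw (a point): Middle of the moving jaw's face line at its top edge, 18 mm above the table; 50 mm wide along the vice's y. Its V notch holds the mount: when tight, the jaw's flat ends reach 4 mm past the mount's front, so it must open over 4 mm before the mount can leave sideways. It moves to the vice's -x as the knob loosens. From 9 to 27 mm behind the face it is 34 mm high above the table.
- mount: The work: a black round specimen mount (resin puck), 40 mm in diameter, 21 mm high, loose, origin at the centre of its underside, z up. It starts upright on the bed between the jaws (top 29 mm above the table, 11 mm above the jaws). Polished face up.
- pad (a point): Centre of the cork patch, brown, flush with the bed (8 mm above the table), 74 mm to the vice's -y of the jaws' centre; it runs from x -36 to +20 and y -103 to -45 mm in the vice's frame. Axes as the vice's. The mount is wholly on it when clear of the jaws and near or against the stop lip.
- green_mount: Bystander, loose: green round mount, 30 mm in diameter, 19 mm high, origin at the centre of its underside.
- red_mount: Bystander, loose: red round mount, 30 mm in diameter, 13 mm high, origin at the centre of its underside.
- level: Bystander, loose: white round bullseye level with a green face, 38 mm in diameter, 10 mm high, origin at the centre of its underside.
- tweezers: Bystander, loose: steel tweezers lying flat, 124 x 14 x 9 mm, long along their y, origin under their middle.
Mind the look-alikes: they are no part of the job. There is more than one size of the vice; the one meant has the size given above. Leave any purple look-alike of the mount alone.

How it is judged (in metres and radians):
On the way, in this order (a step that is already met when the one before it is completed fails the run):
1. the knob has been loosened by two full turns (1.8 to 2.3 turns back from fully tight) while the mount is still in the jaws (value of joint vice_knob between 11.3 and 14.45 rad and distance of mount from where it was at the start of the episode below 0.012 m), for 0.2 s.
2. the mount lies wholly on the cork rest (y of mount in the frame of pad between -0.013 and 0.013 m and x of mount in the frame of pad between -0.018 and 0.006 m), for 0.2 s.
At the end, for the whole second after the job is handed in: The knob stands 1.8 to 2.3 turns back from fully tight; the mount rests flat, polished face up, on the cork, its centre within 13 mm of the patch's centre along the bed and between 18 mm in front of and 6 mm behind it across the bed (all of step 2 and value of joint vice_knob between 11.3 and 14.45 rad and z of mount in the frame of pad between -0.003 and 0.003 m and angle between mount's own z axis and vertical below 0.1 rad and linear speed of mount below 0.01 m/s); the robot touches nothing.
It fails at once if the mount is lifted off the bed or falls off it (z of mount in the frame of vice above 0.016 m or z of mount in the frame of vice below 0.003 m).
It fails at once if the mount is tipped (angle between mount's own z axis and vertical above 0.3 rad).
It fails at once if the mount is squeezed or pushed with more than 35 N (contact force between the fingers and mount above 35 N).
It fails at once if the vice or its knob is squeezed or leaned on with more than 60 N (contact force between the fingers and vice above 60 N).
It fails at once if a thing lying beside the vice is moved by more than 15 mm (distance of any of green_mount, red_mount, level, tweezers from where it was at the start of the episode above 0.015 m).
It also fails if it takes over 72 s, if anything falls off the work surface, if the arm or the gripper's body presses on something with over 40 N, if the wrist force passes 120 N, or if a joint passes its speed limit or range.

## Working session

There is one attempt and no reset: what is moved stays moved. The work goes in short steps, each a Python script; the robot and the scene stay as the last script left them, time stands still between calls to the robot, and variables do not carry over. Pictures are saved under pics/ and viewed, and the job is handed in when it is done.

```bash
ls; mkdir -p pics; python3 - <<'E'
from cell import ctrl, solver, grab_frame, camera_info, ticket
import cv2
for n in ("scene","top","wrist"):
    p,d=grab_frame(n); cv2.imwrite(f"pics/{n}0.png",p[:,:,::-1])
    print(n,camera_info(n))
print(ctrl.sense()); print(ctrl.grip_depth)
E
```

```text
pics
scene {'fx': 437.23903461182334, 'fy': 437.23903461182334, 'cx': 277.1205318669294, 'cy': 215.96507996799852, 'rvec': array([ 0.98919918, -2.40303311,  1.12171835]), 'tvec': array([452.71939864, 299.84552982, 582.8449597 ])}
top {'fx': 452.0745461925483, 'fy': 452.0745461925483, 'cx': 287.0159453502669, 'cy': 206.28351297060217, 'rvec': array([ 2.15905365, -2.21865595,  0.05095489]), 'tvec': array([ 53.17954515, 583.79970732, 927.01883001])}
wrist {'fx': 306.02418559583896, 'fy': 306.02418559583896, 'cx': 281.4410364706429, 'cy': 206.63198087889737, 'rvec': array([-2.35302739,  1.70865568,  0.23881626]), 'tvec': array([-549.03379266,  -36.2958427 ,  379.68310556])}
{'time': 0.15, 'qpos': array([-1.45876177e+00,  2.59173008e-01,  1.53584256e+00, -4.53949844e-06,
        1.34802206e+00, -2.02796874e-01]), 'qvel': array([ 0.00075397, -0.00013725, -0.00425006, -0.00067852,  0.0004175 ,
       -0.00021553]), 'tau': array([ 1.95506036e-03, -4.46386349e+01, -2.90818781e+01, -4.33749465e-04,
        8.10507336e-03,  3.20375125e-05]), 'tcp_pos': array([ 170.28576237, -522.53652803,  230.66271239]), 'tcp_rot': array([[ 3.09657029e-01, -9.50848304e-01, -1.65948135e-04],
       [-9.50847264e-01, -3.09656941e-01,  1.43542004e-03],
       [-1.41625370e-03, -2.86696576e-04, -9.99998956e-01]]), 'contact_force': array([-0.0306817 ,  0.03625976, -0.02602106]), 'torque': array([-0.0037717 ,  0.06678959,  0.01505093]), 'gripper_width': 1.0020740822687395}
-18.700000000000003
```

View pics/top0.png

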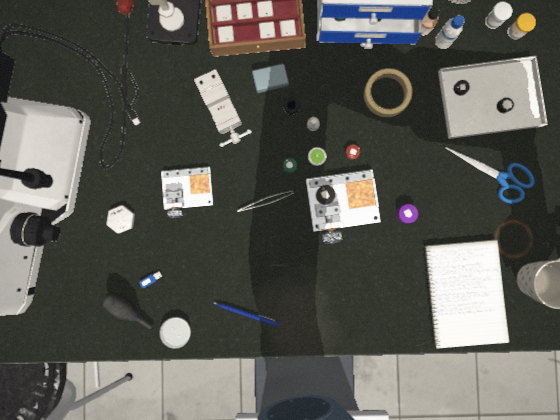

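View pics/scene0.png

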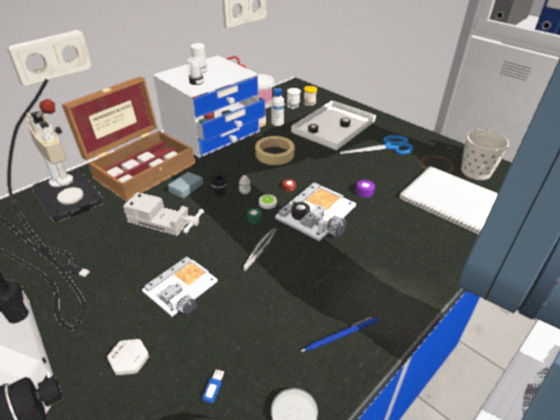

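View pics/wrist0.png

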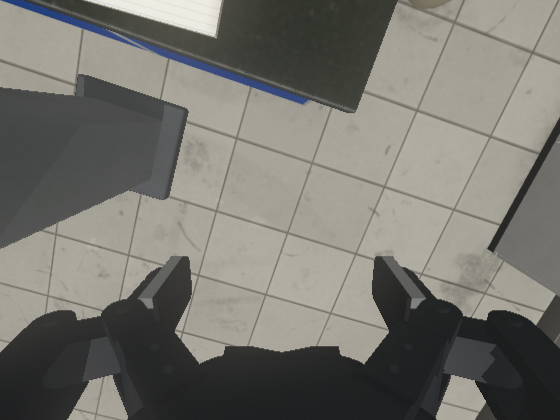

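The top view shows three vice-like things:
- A vice at (343,200) with the black mount at (325,195), cork at (362,192) and knob at (332,237).
- A smaller vice at (187,188), with no mount.
- A grey vice at (218,105), with no cork.

Mount look-alikes are the purple one (408,213), the black pieces in the tray (461,87) and (505,105), and a black knob-like item (291,106). I choose the vice at (343,200) and will check its size and a close crop.

```bash
cat > h.py <<'E'
from cell import ctrl, solver, grab_frame, camera_info, ticket
import cv2, numpy as np
def RT(ci): 
    return cv2.Rodrigues(np.array(ci['rvec'],float))[0], np.array(ci['tvec'],float)
def ray(ci,uv,z):
    R,t=RT(ci); c=-R.T@t
    d=R.T@np.array([(uv[0]-ci['cx'])/ci['fx'],(uv[1]-ci['cy'])/ci['fy'],1.])
    return c+d*(z-c[2])/d[2]
def proj(ci,P):
    R,t=RT(ci); q=R@np.array(P,float)+t
    return np.array([ci['fx']*q[0]/q[2]+ci['cx'],ci['fy']*q[1]/q[2]+ci['cy']])
E
python3 - <<'E'
from h import *
p,d=grab_frame("top"); ci=camera_info("top")
c=p[150:260,290:430]; cv2.imwrite("pics/crop1.png",cv2.resize(c,None,fx=5,fy=5,interpolation=cv2.INTER_CUBIC)[:,:,::-1])
hsv=cv2.cvtColor(p,cv2.COLOR_RGB2HSV)
m=cv2.inRange(hsv,(8,90,120),(22,255,255)); 
n,l,s,ce=cv2.connectedComponentsWithStats(m)
for i in range(1,n):
    if s[i,4]>100:
        r=cv2.minAreaRect(np.argwhere(l==i)[:,::-1].astype(np.float32)); b=cv2.boxPoints(r)
        print(s[i],[ray(ci,q,8)[:2].round(1) for q in b], r)
for k,(u,v,z) in dict(green=(290,165,19),level=(317,156,10),red=(353,152,13),tw1=(238,211,5),tw2=(293,194,5),purple=(408,213,20),mount=(325,195,29)).items(): print(k,ray(ci,(u,v),z).round(1))
E
```

```text
[205   0 100  56 815] [array([1037.2,  202.7]), array([1030.4,  -11.4]), array([909.3,  -7.8]), array([915.8, 204.7])] ((254.5, 27.5), (55.0, 99.0), 90.0)
[517  13  19  20 302] [array([ 987.1, -467.2]), array([ 985.9, -505.6]), array([ 944.3, -503.2]), array([ 945.5, -464.9])] ((526.0, 22.5), (19.0, 18.0), 90.0)
[365  69  47  45 505] [array([ 874.7, -137.2]), array([ 871.7, -235.3]), array([ 776.6, -231.3]), array([ 779.5, -133.8])] ((388.0, 91.0), (44.0, 46.0), 90.0)
[190 174  20  20 339] [array([657.4, 242.9]), array([659.8, 203.8]), array([620.8, 200.9]), array([618.4, 239.9])] ((199.1270751953125, 183.3975372314453), (18.378755569458008, 18.46929168701172), 84.80557250976562)
[346 179  30  29 686] [array([631.9, -86.8]), array([ 638.8, -142.3]), array([ 584.8, -148.5]), array([577.9, -93.2])] ((360.3381652832031, 193.44798278808594), (25.773693084716797, 26.533981323242188), 81.25383758544922)
green [671.2  28.7  19. ]
level [690.  -28.9  10. ]
red [ 695.8 -104.7   13. ]
tw1 [578.5 141.2   5. ]
tw2 [611.3  24.    5. ]
purple [ 564. -213.   20.]
mount [605.5 -41.7  29. ]
```

View pics/crop1.png

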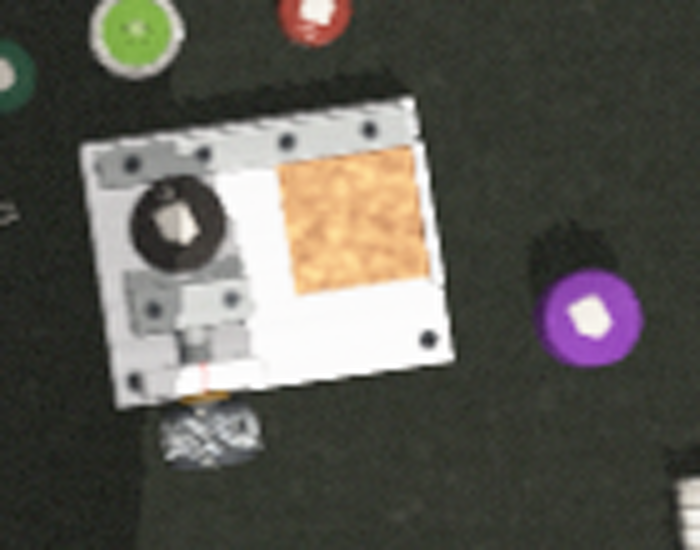

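Close crop: cork measures about 56 x 56 mm, so this is the larger vice as specified. The smaller one's cork is about 39 mm. The black mount sits in its V jaw. Next step is to close the gripper and look from the wrist camera over the vice.

```bash
cat >> h.py <<'E'
O=np.array([607.1,-43.3,0.]); YAW=0.124
def setv(o,y):
    global O,YAW; O=np.array(o,float); YAW=y
def Rv(y=None):
    y=YAW if y is None else y
    c,s=np.cos(y),np.sin(y); return np.array([[c,-s,0],[s,c,0],[0,0,1.]])
def V(x,y,z): return O+Rv()@np.array([x,y,z],float)
def inv(P): return Rv().T@(np.array(P)-O)
def tool(extra=0,flip=False):   # tool y = +-vice y, pointing down
    R=Rv(YAW+extra)@np.diag([-1.,1,-1])
    return R@np.diag([-1,-1,1]) if flip else R
E
python3 - <<'E'
from h import *
ci=camera_info("wrist"); R,t=RT(ci); s=ctrl.sense()
print("cam in tool", s['tcp_rot'].T@(-R.T@t-s['tcp_pos'])); print((R@s['tcp_rot']).round(2))
for f in (0,1): print(f,solver.inverse_kinematics(V(-50,-20,260),tool(0,f)))
ctrl.gripper_to(0.0,40)
print(ctrl.sense()['time'])
E
```

```text
cam in tool [  -0.62358415  -68.82390801 -144.21745041]
[[ 1.    0.   -0.  ]
 [-0.    0.96 -0.27]
 [ 0.    0.27  0.96]]
0 [-3.20844218e-01  2.67123840e-01  1.45313213e+00 -4.44089210e-16
  1.42133669e+00  2.69674844e+00]
1 [-3.20844218e-01  2.67123840e-01  1.45313213e+00 -4.44089210e-16
  1.42133669e+00 -4.44844218e-01]
0.9667
```

```bash
python3 - <<'E'
from h import *
ctrl.move_to(V(-40,20,240),tool(0,1))
ctrl.servo_line(V(-40,30,140),vel=150)
ci=camera_info("wrist"); p,d=grab_frame("wrist"); np.savez("w1.npz",p=p,d=d,**ci); 
cv2.imwrite("pics/w1.png",cv2.resize(p,(800,600),interpolation=cv2.INTER_CUBIC)[:,:,::-1])
s=ctrl.sense(); print(s['time'],s['tcp_pos'],s['contact_force'])
E
```

```text
4.0917 [564.61888296 -18.91738809 141.19329047] [-0.29270891 -0.57832272  0.43880393]
```

View pics/w1.png

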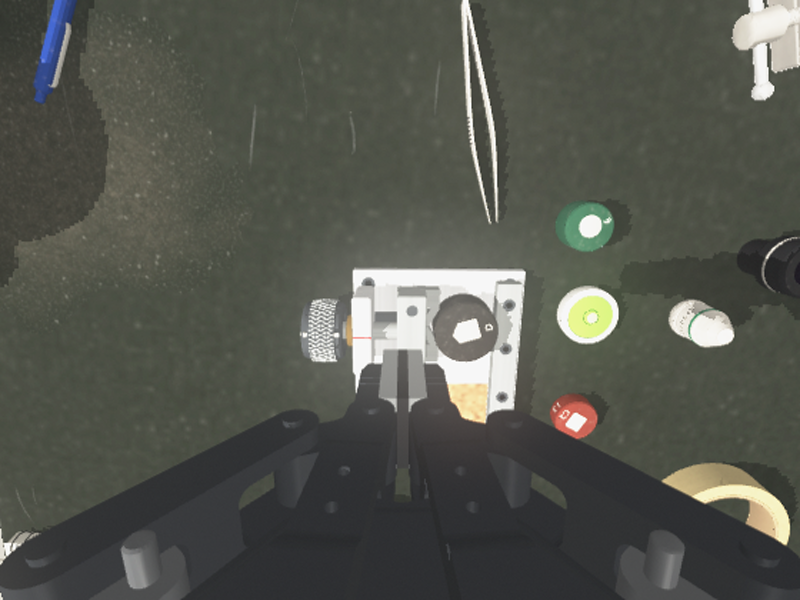

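The wrist view shows the knurled knob at (322,330), witness line at (365,338), mount at (465,327), green mount at (585,226), level at (588,315), red mount at (574,416) and tweezers at (485,140). Next I measure these from pixels.

```bash
python3 - <<'E'
from h import *
w=np.load("w1.npz"); p=w['p']; d=w['d']; ci={k:w[k] for k in('fx','fy','cx','cy','rvec','tvec')}
c=p[180:305,200:380]; cv2.imwrite("pics/w1c.png",cv2.resize(c,None,fx=4.4,fy=4.4,interpolation=cv2.INTER_CUBIC)[:,:,::-1])
R,t=RT(ci)
# depth to world
v,u=np.mgrid[0:420,0:560]; X=np.stack([(u-ci['cx'])/ci['fx']*d,(v-ci['cy'])/ci['fy']*d,d],-1)
W=(X-t)@R
def fit(m):
    q=W[m]; return inv(np.median(q,0)).round(1)
reg=np.zeros_like(d,bool); reg[180:300,200:380]=1
top=reg&(W[...,2]>26.5)&(W[...,2]<31.5)&(p.sum(2)<330)
n,l,s,ce=cv2.connectedComponentsWithStats(top.astype(np.uint8)); i=1+np.argmax(s[1:,4]); print(s[i])
q=W[l==i]; (cx,cy),r=cv2.minEnclosingCircle(q[:,:2].astype(np.float32)); print("mount",cx,cy,r,q[:,2].mean(), "vice",inv([cx,cy,0]))
# knob: points
k=reg&(u<243)&(W[...,2]>28)&(W[...,2]<50); q=(W[k]-O)@Rv(); print("knob x",np.percentile(q[:,0],[1,5,95,99]),"y",np.percentile(q[:,1],[1,99]),"zmax",np.percentile(q[:,2],[95,99.5]), "y at top",np.median(q[q[:,2]>np.percentile(q[:,2],93),1]))
# bed
b=reg&(abs(W[...,2]-8)<3)&(p.min(2)>140); q=(W[b]-O)@Rv(); print("bed",np.percentile(q,[1,99],axis=0).round(1))
g=ray(ci,(365*.7,338*.7),38); print("witness",inv(g))
f=reg&(u>330)&(abs(W[...,2]-18)<3)&(p.min(2)>90); q=(W[f]-O)@Rv(); print("fence",np.percentile(q,[1,50,99],axis=0).round(1))
E
```

```text
[331 226  17  25 160]
mount 619.6520385742188 -44.614356994628906 12.696197509765625 30.536796837525763 vice [12.29309916 -2.85673234  0.        ]
knob x [-99.95217571 -98.48842403 -76.48549663 -75.60123842] y [-12.35541844  22.47083917] zmax [46.12495419 47.16995782] y at top 3.1735569919154067
bed [[-71.1 -69.    5.9]
 [ 38.9  37.8  10.9]]
witness [-62.38973776   1.86322736  38.        ]
fence [[ 18.9 -57.4  15.5]
 [ 26.9 -10.7  19.6]
 [ 35.2  31.2  20.9]]
```

View pics/w1c.png

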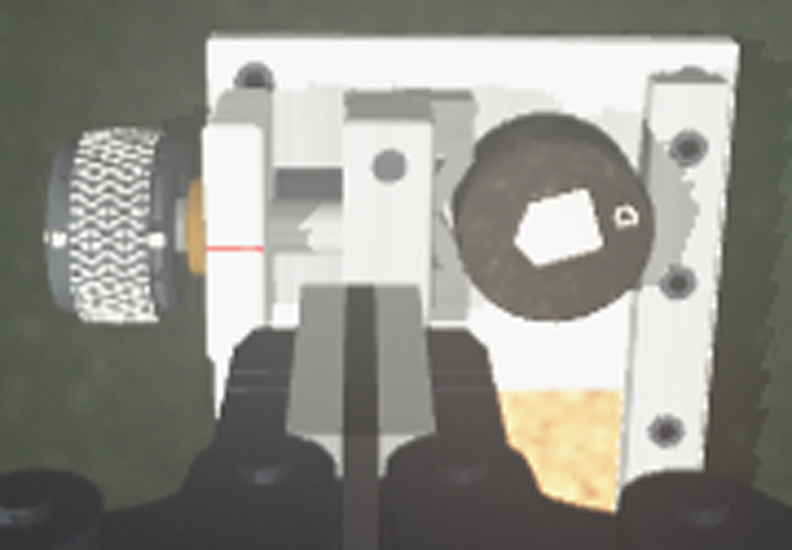

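```bash
python3 - <<'E'
from h import *
w=np.load("w1.npz"); ci={k:w[k] for k in('fx','fy','cx','cy','rvec','tvec')}
f=lambda x,y,z: inv(ray(ci,(200+x/4.4,180+y/4.4),z)).round(1)
print("bed corners",f(210,38,8),f(740,40,8))
print("fence top",f(650,82,18),f(621,510,18))
print("idx",f(58,238,44.5),f(157,238,44.5),"wit",f(235,248,38))
print("mount",f(552,218,29),"edges",f(454,218,29),f(655,218,29),f(552,322,29),f(552,113,29))
print("cork corner",f(500,390,8), "jaw hi corners", f(343,122,34),f(432,122,34))
print("finger end", f(287,430,60))
print(ctrl.sense()['gripper_width'])
E
```

```text
bed corners [-71.1  37.5   8. ] [40.5 37.   8. ]
fence top [19.8 30.5 18. ] [ 19.2 -69.1  18. ]
idx [-97.2   6.7  44.5] [-78.4   6.7  44.5] wit [-64.2   2.1  38. ]
mount [-0.8  4.9 29. ] edges [-20.6   5.   29. ] [20.   4.9 29. ] [  0.1 -17.9  29. ] [-1.7 27.  29. ]
cork corner [ -7.8 -44.4   8. ] jaw hi corners [-42.9  26.7  34. ] [-25.7  26.6  34. ]
finger end [-53.3 -25.5  60. ]
-0.001528173213812251
```

```bash
cat >> h.py <<'E'
setv([607.2,-42.0,0],0.124)
E
python3 - <<'E'
from h import *
T=tool(0,1)
ctrl.servo_line(V(-88,-9,70),T,vel=120)
s0=ctrl.sense(); print(s0['time'],s0['contact_force'])
hit=ctrl.servo_line(V(-88,-9,38),vel=25,force_limit=3)
s=ctrl.sense(); print(hit,s['time'],inv(s['tcp_pos']),s['contact_force']-s0['contact_force'])
z=inv(s['tcp_pos'])[2]
for dz in (0.5,1,2):
    ctrl.servo_line(V(-88,-9,z-dz),vel=20); s=ctrl.sense(); print(dz,s['time'],inv(s['tcp_pos']).round(2),(s['contact_force']-s0['contact_force']).round(2))
    if s['contact_force'][2]>25: break
E
```

```text
5.0167 [0.87485434 0.23376118 0.5225561 ]
True 5.9833 [-88.11220224  -9.10781305  44.01330624] [-2.03146584 -0.94621733  5.75589907]
0.5 6.2333 [-88.02  -9.16  44.01] [-3.14 -0.37  6.42]
1 6.4833 [-87.98  -9.24  43.89] [-4.54 -0.19  9.66]
2 6.7333 [-87.88  -9.75  43.58] [-6.47 -2.1  15.8 ]
```

```bash
python3 - <<'E'
from h import *
for y in (-4,1,6,10):
    ctrl.servo_line(V(-88,y,42),vel=30); s=ctrl.sense(); print(round(s['time'],2),inv(s['tcp_pos']).round(2),(Rv().T@s['contact_force']).round(2))
ctrl.servo_line(V(-88,12,60),vel=100)
ctrl.servo_line(V(-88,30,90),vel=150)
ci=camera_info("wrist"); p,d=grab_frame("wrist"); np.savez("w2.npz",p=p,**ci)
c=p[200:330,150:330]; cv2.imwrite("pics/w2.png",cv2.resize(c,None,fx=4.4,fy=4.4,interpolation=cv2.INTER_CUBIC)[:,:,::-1]); print(ctrl.sense()['time'], proj(ci,V(-88,0,44.5)))
E
```

```text
7.05 [-87.83  -5.34  44.13] [-8.55 -3.11 19.07]
7.37 [-8.786e+01 -1.000e-02  4.415e+01] [-7.13 -1.41 20.07]
7.68 [-87.82   5.04  44.14] [-6.54 -0.74 20.19]
7.97 [-87.76   9.13  44.06] [-6.78 -0.87 19.69]
8.7333 [282.36439443 270.99083993]
```

View pics/w2.png

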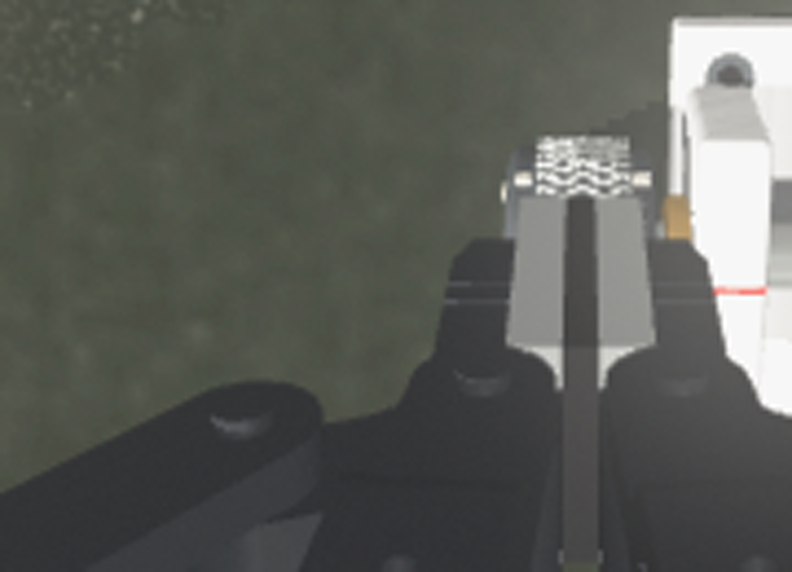

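The index lines are now at crop (523,180) and (642,180), so the knob turned anticlockwise. I compute the angle by casting the ray onto the rim.

```bash
cat >> h.py <<'E'
def rimang(ci,uv,r=18.8):
    """angle from top (toward +y) where pixel ray meets the drum (nearest hit)"""
    R,t=RT(ci); c=Rv().T@(-R.T@t-O); d=Rv().T@R.T@np.array([(uv[0]-ci['cx'])/ci['fx'],(uv[1]-ci['cy'])/ci['fy'],1.])
    a=np.array([c[1],c[2]-25]); b=d[1:]
    A,B,C=b@b,2*a@b,a@a-r*r; D=B*B-4*A*C
    if D<0: k=-B/2/A
    else: k=(-B-np.sqrt(D))/2/A
    q=a+k*b; return np.arctan2(q[0],q[1]), c[0]+k*d[0]
E
python3 - <<'E'
from h import *
w=np.load("w2.npz"); ci={k:w[k] for k in('fx','fy','cx','cy','rvec','tvec')}
for x in (523,642): print(rimang(ci,(150+x/4.4,200+180/4.4)))
w=np.load("w1.npz"); ci={k:w[k] for k in('fx','fy','cx','cy','rvec','tvec')}
print(rimang(ci,(200+58/4.4,180+238/4.4)))
E
```

```text
(np.float64(1.1581096048601802), np.float64(-97.54824103715887))
(np.float64(1.1593837528121425), np.float64(-78.417722649425))
(np.float64(0.2655143407061264), np.float64(-97.82644890233804))
```

```bash
cat >> h.py <<'E'
def strokes(n,y0=-10.5,y1=10.5,z=42.,vel=50):
    T=tool(0,1)
    for i in range(n):
        ctrl.servo_line(V(-88,y0,49),T,vel=150)
        ctrl.servo_line(V(-88,y0,z),vel=60)
        ys=[inv(ctrl.sense()['tcp_pos'])[1]]
        ctrl.servo_line(V(-88,y1,z),vel=vel); s=ctrl.sense(); ys.append(inv(s['tcp_pos'])[1])
        print(i,round(s['time'],2),'travel',np.round(ys,1),(Rv().T@s['contact_force']).round(1))
        ctrl.servo_line(V(-88,y1+.5,49),vel=150)
def look(name):
    ctrl.servo_line(V(-88,30,90),vel=200)
    ci=camera_info("wrist"); p,d=grab_frame("wrist"); np.savez(name+".npz",p=p,**ci)
    c=p[200:330,150:330]; cv2.imwrite(f"pics/{name}.png",cv2.resize(c,None,fx=4.4,fy=4.4,interpolation=cv2.INTER_CUBIC)[:,:,::-1])
    m=p[200:250,260:300].min(2)   # index marks on dark shoulders
    print(ctrl.sense()['time'])
E
python3 - <<'E'
from h import *
strokes(5); look("w3")
E
```

```text
0 10.1 travel [-11.3  10.7] [-1.5  0.7 11.8]
1 11.47 travel [-11.7  10.6] [-3.4  1.1 19.2]
2 12.85 travel [-11.8  10.7] [-4.3  0.9 20.3]
3 14.22 travel [-11.8  10.7] [-3.8  1.8 20.3]
4 15.6 travel [-11.8  10.7] [-4.5  0.7 19.3]
16.275
```

View pics/w3.png

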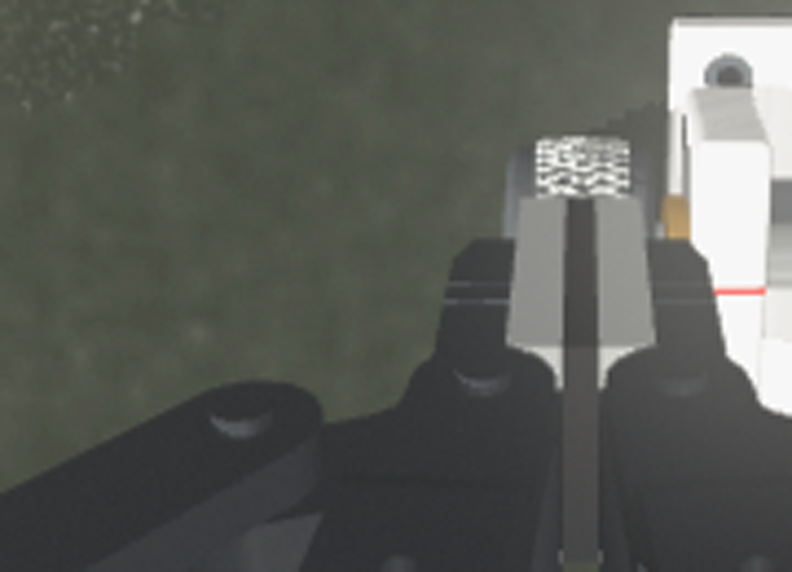

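The index line is hidden behind the fingers, which fits about one full turn. One more stroke should bring it into view.

```bash
python3 - <<'E'
from h import *
strokes(1); look("w4")
E
```

```text
0 17.64 travel [-11.3  10.7] [-1.6  0.3 11.9]
18.3167
```

View pics/w4.png

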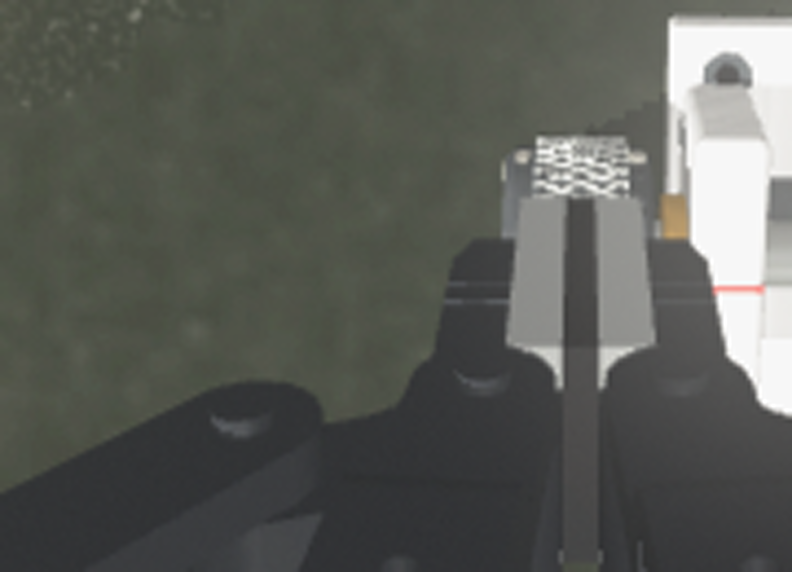

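Index now near the horizon at about 1.6 rad, so roughly 1.1 rad per stroke and about 7.9 rad in total. Four more strokes should reach about 12.4.

```bash
python3 - <<'E'
from h import *
w=np.load("w4.npz"); ci={k:w[k] for k in('fx','fy','cx','cy','rvec','tvec')}
print(rimang(ci,(150+523/4.4,200+157/4.4)))
strokes(4)
ctrl.servo_line(V(-40,30,140),vel=200)
ci=camera_info("wrist"); p,d=grab_frame("wrist"); np.savez("w5.npz",p=p,d=d,**ci); 
c=p[180:305,200:380]; cv2.imwrite("pics/w5.png",cv2.resize(c,None,fx=4.4,fy=4.4,interpolation=cv2.INTER_CUBIC)[:,:,::-1])
print(ctrl.sense()['time'])
E
```

```text
(np.float64(1.4782270460254998), np.float64(-97.39030231440911))
0 19.68 travel [-11.3  10.7] [-2.8  0.2 11.8]
1 21.06 travel [-11.7  10.6] [-4.2  0.7 19.3]
2 22.43 travel [-11.8  10.7] [-3.6  1.6 19.7]
3 23.81 travel [-11.8  10.7] [-4.4  0.2 19.8]
24.7833
```

View pics/w5.png

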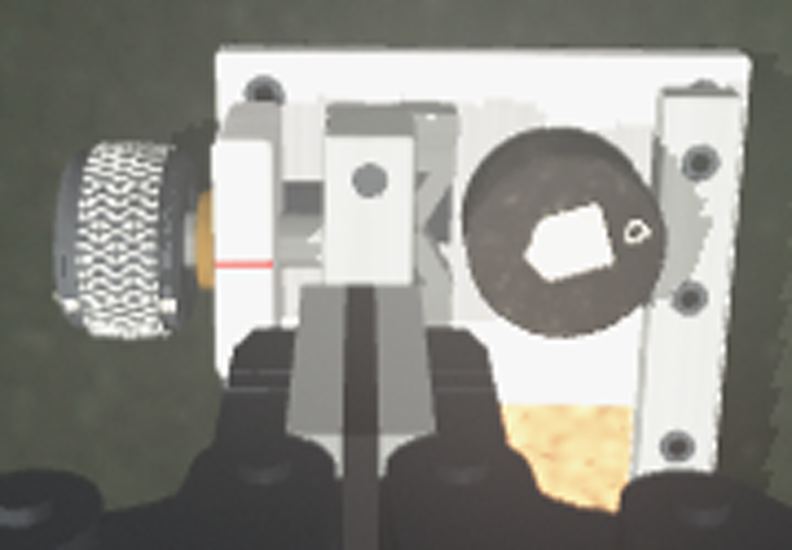

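The jaw has opened and the index lines are at crop (65,303) and (168,303), a little short of the top. I compute the angle and the jaw travel.

```bash
python3 - <<'E'
from h import *
w=np.load("w5.npz"); ci={k:w[k] for k in('fx','fy','cx','cy','rvec','tvec')}
f=lambda x,y,z: inv(ray(ci,(200+x/4.4,180+y/4.4),z)).round(1)
print(rimang(ci,(200+65/4.4,180+303/4.4)),rimang(ci,(200+168/4.4,180+303/4.4)))
print("jaw hi", f(326,138,34),f(415,138,34),"bed",f(216,48,8),f(748,55,8),"mount x edges",f(462,232,29),f(666,232,29),f(560,337,29),"fence",f(662,97,18))
E
```

```text
(np.float64(-0.2959244399265166), np.float64(-98.7555593754838)) (np.float64(-0.29468969343260193), np.float64(-78.87851207935597))
jaw hi [-48.4  25.1  34. ] [-31.3  25.1  34. ] bed [-72.   36.9   8. ] [39.3 35.4  8. ] mount x edges [-21.4   3.9  29. ] [19.6  3.9 29. ] [ -0.7 -19.1  29. ] fence [19.6 29.  18. ]
```

The knob is at about 12.3 rad, in range. I trim it by +0.4 to get two turns from the start angle, then push the mount clear of the jaws.

```bash
python3 - <<'E'
from h import *
strokes(1,y0=-4,y1=5)
ctrl.servo_line(V(-60,30,70),vel=200)
ctrl.servo_line(V(0.5,42,70),vel=200)
print(ctrl.servo_line(V(0.5,42,15),vel=80,force_limit=8))
s0=ctrl.sense(); print(s0['time'],inv(s0['tcp_pos']),s0['contact_force'])
h=ctrl.servo_line(V(0.5,-17,15),vel=35,force_limit=12)
s=ctrl.sense(); print(h,s['time'],inv(s['tcp_pos']),s['contact_force'])
ci=camera_info("wrist"); p,d=grab_frame("wrist"); np.savez("w6.npz",p=p,d=d,**ci); cv2.imwrite("pics/w6.png",p[:,:,::-1])
p,d=grab_frame("top"); c=p[150:260,290:430]; cv2.imwrite("pics/t6.png",cv2.resize(c,None,fx=5,fy=5,interpolation=cv2.INTER_CUBIC)[:,:,::-1])
E
```

```text
0 26.26 travel [-4.9  4.4] [-2.3 -0.3 13.6]
False
28.175 [ 0.82404446 41.88766427 15.26701192] [ 0.72611446 -0.20662974 -0.71831236]
False 30.0083 [  0.46772152 -16.83718336  14.96316523] [ 0.78491599 -0.41136532  0.72254296]
```

View pics/w6.png

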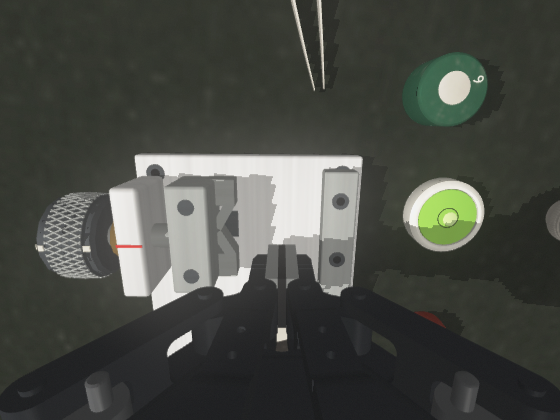

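View pics/t6.png

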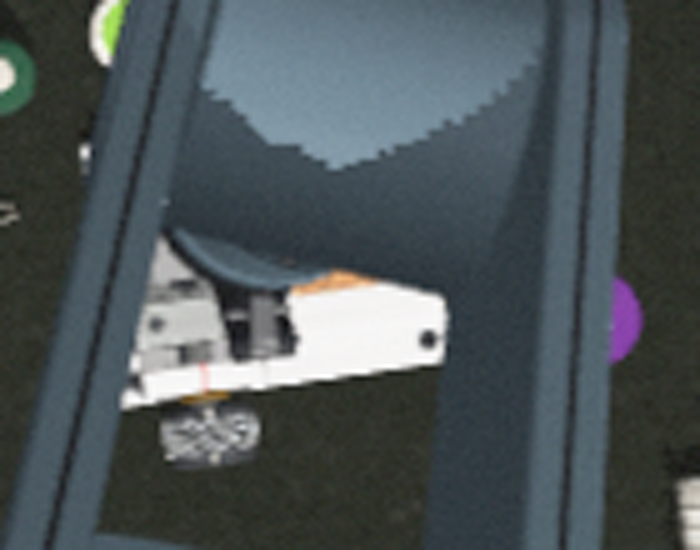

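The jaws are empty, and the index marks at (40,247) and (88,247) sit level with the witness line. The mount is hidden by the fingers, so I back off to see it.

```bash
cat >> h.py <<'E'
def circ(name,n):
    w=np.load(n); return {k:w[k] for k in('fx','fy','cx','cy','rvec','tvec')}
E
python3 - <<'E'
from h import *
ctrl.servo_line(V(0.5,-5,15),vel=60)
ctrl.servo_line(V(0.5,-5,80),vel=200)
ctrl.servo_line(V(-130,-40,130),vel=250)
ci=camera_info("wrist"); p,d=grab_frame("wrist"); np.savez("w7.npz",p=p,d=d,**ci); cv2.imwrite("pics/w7.png",p[:,:,::-1])
ct=camera_info("top");p,d=grab_frame("top"); np.savez("t7.npz",p=p,**ct); c=p[150:260,290:430]; cv2.imwrite("pics/t7.png",cv2.resize(c,None,fx=5,fy=5,interpolation=cv2.INTER_CUBIC)[:,:,::-1]); print(ctrl.sense()['time'])
E
```

```text
31.7583
```

View pics/w7.png

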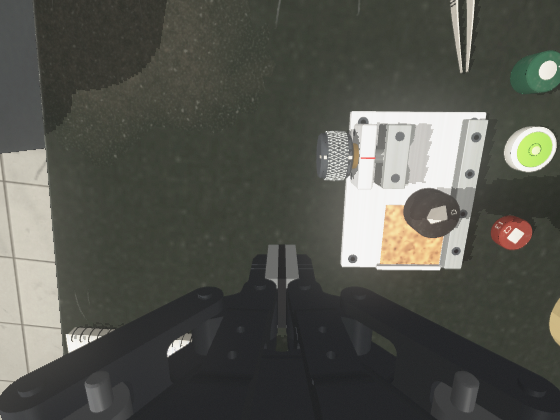

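View pics/t7.png

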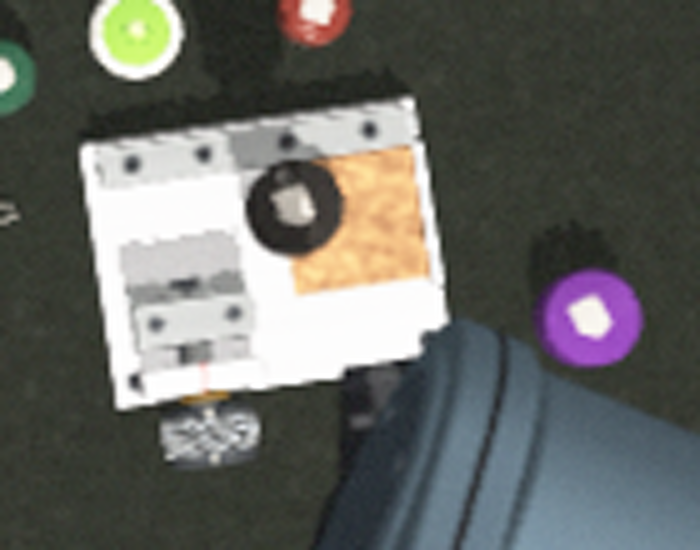

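The mount is upright at the edge of the cork, centre at top-crop (294,207), and the bystanders are unmoved. Next is an angled push toward the vice frame target of about (-6,-75).

```bash
python3 - <<'E'
from h import *
ci=circ('',"t7.npz")
m=inv(ray(ci,(290+294/5,150+207/5),29)); print("mount",m)
k=[inv(ray(ci,(290+x/5,150+y/5),8)).round(1) for x,y in((280,168),(413,148),(430,277),(296,294))]; print("cork",k)
w=circ('',"w7.npz"); print("wrist mount", inv(ray(w,(432,212),29)), "cork w",inv(ray(w,(442,265),8)),inv(ray(w,(380,264),8)), "knob",rimang(w,(320,157)))
E
```

```text
mount [ -1.75408749 -49.05148156  29.        ]
cork [array([ 16.9, -48.8,   8. ]), array([  16.7, -105.5,    8. ]), array([ -38.1, -103.8,    8. ]), array([-36.7, -47. ,   8. ])]
wrist mount [ -4.20020844 -44.87672799  29.        ] cork w [  23.29695221 -104.28015561    8.        ] [ -36.08372512 -103.1395361     8.        ] knob (np.float64(0.14380216479943717), np.float64(-101.28275874195347))
```

```bash
python3 - <<'E'
from h import *
th=-0.215; dd=np.array([np.sin(th),-np.cos(th)]); tn=np.array([-np.cos(th),-np.sin(th)])*3
M=np.array([0,-47.5]); G=np.array([-6,-75.])
T=tool(th,1)
a=M-dd*39+tn; b=G-dd*31+tn; print(a,b)
ctrl.servo_line(V(-60,10,90),vel=250)
ctrl.servo_line(V(a[0],a[1],90),T,vel=200)
print(ctrl.servo_line(V(a[0],a[1],16),vel=80,force_limit=8))
s0=ctrl.sense(); print(s0['time'],inv(s0['tcp_pos']),s0['contact_force'])
h=ctrl.servo_line(V(b[0],b[1],16),vel=30,force_limit=10)
s=ctrl.sense(); print(h,s['time'],inv(s['tcp_pos']),s['contact_force'])
c=b-dd*12
ctrl.servo_line(V(c[0],c[1],16),vel=60)
ctrl.servo_line(V(c[0],c[1],90),vel=200)
ctrl.servo_line(V(-130,-40,130),tool(0,1),vel=250)
ci=camera_info("wrist"); p,d=grab_frame("wrist"); np.savez("w8.npz",p=p,d=d,**ci); cv2.imwrite("pics/w8.png",p[:,:,::-1])
ct=camera_info("top");p,d=grab_frame("top"); np.savez("t8.npz",p=p,**ct); c=p[150:260,290:430]; cv2.imwrite("pics/t8.png",cv2.resize(c,None,fx=5,fy=5,interpolation=cv2.INTER_CUBIC)[:,:,::-1]); print(ctrl.sense()['time'])
E
```

```text
[ 5.38962052 -8.75787834] [ -2.31715891 -44.07368949]
False
33.8583 [ 5.89502269 -8.9463469  16.54106598] [ 0.71899556 -0.02280998 -0.33939555]
False 35.2167 [ -2.35372308 -43.91223715  15.97915543] [0.74811609 0.73374987 0.57852027]
36.8833
```

View pics/t8.png

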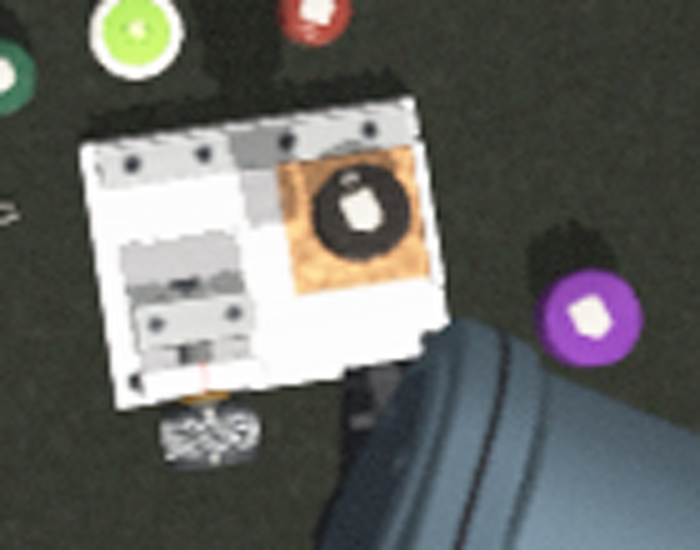

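View pics/w8.png

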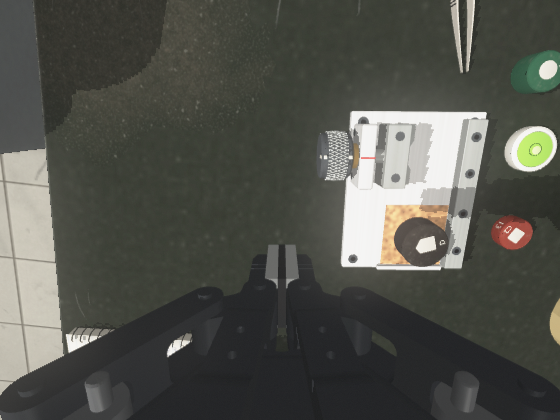

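The mount lies on the cork, centre at top-crop (362,211), with cork visible on the knob side, the jaw side and the lip side. I measure it against the cork and recheck the bystanders and the knob.

```bash
python3 - <<'E'
from h import *
ci=circ('',"t8.npz"); off=np.array([-2,-2])
print("mount top", inv(ray(ci,(290+362/5,150+211/5),29))[:2]-off)
w=np.load("w8.npz"); p=w['p']; c=p[80:280,310:490]; cv2.imwrite("pics/w8c.png",cv2.resize(c,None,fx=3,fy=3,interpolation=cv2.INTER_CUBIC)[:,:,::-1])
ciw=circ('',"w8.npz"); print("mount wrist",inv(ray(ciw,(423,238),29)))
p0=cv2.imread("pics/top0.png"); p1=np.load("t8.npz")['p'][:,:,::-1]
dif=cv2.absdiff(p0,p1)
for n,(u,v) in dict(green=(290,165),level=(317,156),red=(353,152),tw=(265,202)).items(): 
    r=12
    a=p0[v-r:v+r,u-r:u+r].astype(np.float32).mean(2); b=p1[v-r:v+r,u-r:u+r].astype(np.float32).mean(2)
    print(n,cv2.phaseCorrelate(a,b))
E
```

```text
mount top [ -5.61585572 -74.43765906]
mount wrist [ -9.06279158 -68.28558494  29.        ]
green ((0.0010630426558151385, 0.20684887565346521), 0.8746717857817808)
level ((0.053947759127186856, 0.1580500846772157), 1.027358140796423)
red ((0.1346317944995672, -0.04658453859264711), 0.8268110412690375)
tw ((0.2530142184752311, -0.060774830042589656), 0.8536474948955907)
```

View pics/w8c.png

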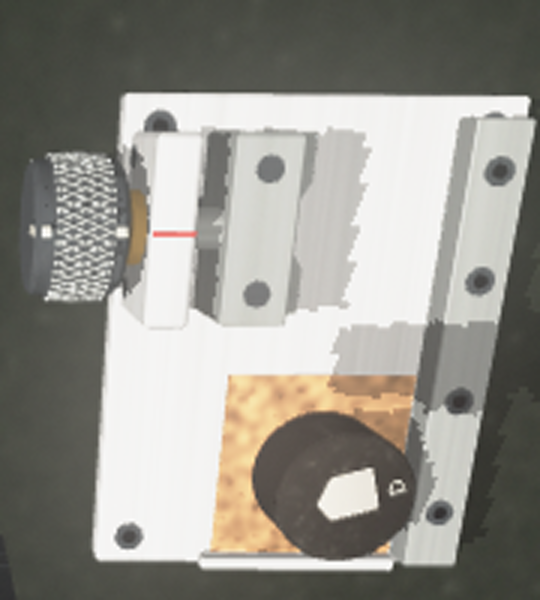

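```bash
python3 - <<'E'
from h import *
w=circ('',"w8.npz"); print(inv(ray(w,(310+345/3,80+485/3),29)), rimang(w,(310+123/3,80+232/3)))
ctrl.servo_line(V(-130,-40,160),vel=150); ctrl.hold(0.3)
s=ctrl.sense(); print(s['time'],s['contact_force'],np.abs(s['qvel']).max()); ticket.finish_job()
E
```

```text
[ -6.91771399 -71.6690117   29.        ] (np.float64(0.12412082995305102), np.float64(-78.28229026607866))
37.5333 [ 0.42198261 -0.41627741 -0.46904633] 0.006203467653304642
the job is handed in; nothing more can be done
```

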